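Half-turn the ink tank's vent cap and hold it short of the lock

ROBOT

A 6-joint arm with a two-finger parallel gripper is mounted at the origin on the work surface. World frame = base frame: x ahead of the robot, y to its left, z up, the work surface at z = 0. Lengths are in m, angles in rad, forces in N, time in s.
With the tool pointing down it reaches from about 0.225 to 0.875 m from the base axis. Payload 3.4 kg.
Tool frame: the origin (TCP) lies at the very end of the fingers, on their centre line; the grasp point (between the pads) lies behind it (manip.grasp_offset is the z of the grasp point in the tool frame, in m); z points along the fingers, y is the line along which they close (so a half turn about z gives the same grasp; the last joint's range is limited). The gripper opens to 85 mm and grips with 20 to 120 N. Pads are 22 mm wide; open, the fingers measure 114 mm over their backs; the gripper's body (76 mm by 85 mm) begins 54 mm behind the grasp point. The pads swing forward as they close: fully open they stand 13 mm farther back than shut.
Start: joints at [1.146, 0.276, 1.505, -0, 1.361, -0.121], TCP at [0.172, 0.549, 0.198] pointing down, gripper open.
Joint ranges: [-2.89, 2.89], [-0.75, 2.08], [0.22, 2.7], [-1.18, 4.32], [0.11, 2.71], [-2.7, 2.7]. Speed limits (rad/s): [2.57, 2.57, 3.14, 3.14, 3.14, 3.14].

INTERFACE

Orientations are given as a unit quaternion [w, x, y, z].
In Python, from rig import manip gives the robot as it stands.
- The arm moves only by the shell command python3 -m pendant 'ROWS' [FORCE]. ROWS is JSON, a list of rows, each an object of numbers: "dx", "dy", "dz": the shift along the tool's x, y, z in m; "rx", "ry", "rz": the turn, a rotation vector about the tool's x, y, z in degrees; "hand": the finger opening in m, from 0 to 0.0854. In form: [{"dx": .., "dy": .., "dz": .., "rx": .., "ry": .., "rz": .., "hand": ..}, ...]. A call has 1 to 12 rows; each row shifts and turns the commanded pose from where the row before left it, along the tool's axes as they then stand; what a row does not reach is not made up. A row lasts 1/12 s, in which the tool goes at most 41.7 mm and 7.16 degrees, less where a joint would pass 70% of its speed; a pose out of reach is approached as far as the arm can. A call is refused whole if a number of a shift passes 0.0417 or a number of a turn 7.16, either way. A call with a gripper value outside its range is refused whole. The fingers move at their own pace and stop on an object; FORCE is the grip in N (left out, the last holds). Time passes only in rows, so rows that do not move let the fingers close. It gives the time, the measured TCP pose, the force, the opening and the grip force at its end, in the units of the state.
- manip.get_state(): the state, without advancing time (a new reading comes with each control period).
- manip.get_image(name): name is "scene" or "top" or "wrist"; returns a dict with "frame" (384x512x3 uint8, red, green, blue), "fx", "fy", "cx", "cy" (pixels), "position" and "attitude" of the camera in the world; the wrist camera has in their place "mount" (4x4, takes a point from camera to tool coordinates, whose origin is the TCP and whose axes are the flange's). Camera axes: x right, y up, looking along -z (the intrinsics and any distortion apply to the point x, -y, -z); pixel columns grow to the right and rows downward; lengths in m; the calibration is good to about 2 mm. A picture is of the moment at which its call begins: read the wrist's pose just before it. There is no depth.
- manip.sign_off(): hands the job in; it is judged then, once.
The state is a dict: "clock": time; "qpos": joint angles; "qd": joint speeds; "effort": joint torques, N m; "position": TCP position; "ee_rot": TCP orientation; "contact_force": force on the tool from outside, world axes, zero at the start; "moment": the same for the moment, N m; "width": finger opening in m; "gripper_force": force on a finger pad.
Only numpy, scipy, OpenCV 4.12 (cv2) and the standard library are available. Lean on these libraries where they do the work, as an engineer would, in place of code of your own. Each camera call takes 0.05 s, during which the arm holds its last target. There are 200 camera calls.

TASK

Lift the vent cap (the grey cap with the straight grip bar) out of its cavity in the white cartridge tray, set it into the bayonet port on the printer's ink tank with its lugs in the two notches, fully down, and twist it clockwise to half-way, an eighth of a turn, so that its grip bar points at the two raised pips and the vent shutter stands open. Do not run it on into the lock click, and do not let go: the shutter spring turns it back, so finish while still holding the cap down at half-way. Leave the other things where they are.

Things in the scene. Friction and masses are not known exactly. Their poses are not given: they have to be found in the camera images.
- vent_cap: Vent cap, loose, grey plastic, 90 g, standing in a tray cavity. Origin: centre of the plug's foot, z up. Plug 32 mm across, z 0-16 mm, foot tapered; two lugs at its foot on +x and -x, out to 22 mm from the axis, 7 mm wide, z 0-5 mm; flange 60 mm across, z 16-22 mm, flush with the tray's top at the start; above it the grip bar. A half turn about z changes nothing.
- cap_bar (a point): Centre of the vent cap's straight grip bar, 35 mm above the cap's origin, same axes: the bar is 54 mm long along x, 12 mm wide along y, 26 mm high (cap z 22 to 48 mm).
- port (a point): Axis of the bayonet port at the lip's top face, 72 mm above the cart; z up. Black collar 60 mm wide, opening 37 mm; two entry notches 13 mm wide, out to 24 mm from the axis, at +x and -x. Lip 8 mm thick, channel 12 mm deep below it. The cap goes in with its x along this x (play 6 degrees, 2 mm) until its flange rests on the lip, cap origin 16 mm below this point.
- half_pip (a point): One of two white raised pips just outside the collar, at -45 degrees about the port's z (the other lies across, at +135), 34 mm from its axis: the bar's ends point at them at half-way. The seated cap turns clockwise only, seen from above: 0 = can be lifted out, 45 = half-way, from about 57 degrees a lug rides onto the click pin, about 90 = locked.
- tank: The ink tank, a grey box 160 (x) x 120 (y) x 52 mm, fixed to the cart, origin under its centre, z up; the port is at x = -20 mm, y = 0 on its top. Two small closed fittings up to 18 mm tall stand on its top at x = +62 mm.
- shutter (a joint): Sprung shutter inside the port, turned by the cap's lugs; radians, 0 = shut. The lugs meet it some 12 degrees into the turn, so it reads about 0.57 with the cap half-way. Its spring (about 0.05 N m at half-way) turns the cap back towards 0 when the cap is let go.
- click_pin (a joint): Sprung lock pin in the channel under the lip; m, 0 = up, at most 0.004 = pressed down. The lug presses it down when the cap is turned on to the lock (first touch at about 57 degrees).
- tray: White plastic cartridge tray, fixed to the cart, 130 (x) x 190 (y) x 30 mm, origin under its centre, z up. Two round moulded cavities, 65 mm across and 22 mm deep, are centred at x = +10 mm, y = -45 and +45 mm; one holds the vent cap, the other the blank plug.
- blank_plug: Bystander: a grey blank plug in the other cavity, with the same 60 mm flange but a round knob 22 mm across and 20 mm high, and no lugs. Origin at the centre of its foot.
- stapler: Bystander: red stapler 140 x 36 x 50 mm, origin under its middle, length along x.
- binder_clip: Bystander: chrome binder clip 32 mm wide, 22 mm high, origin under its middle.
- pencil: Bystander: green mechanical pencil, 140 mm long along its x, 9 mm thick, origin under its middle.
- dish: Bystander: white ceramic dish, 88 mm across, 26 mm high, with two erasers in it; origin under its centre.
- cartridge: Bystander: spare black ink cartridge, 75 x 24 x 54 mm, standing; origin under its centre.
Mind the look-alikes: they are no part of the job. Leave any orange look-alike of the vent_cap alone.

How it is judged:
On the way, in this order (a step that is already met when the one before it is completed fails the run):
1. the vent cap is lifted clear of the tray, upright (z of vent_cap in the frame of tray above 0.045 m and angle between vent_cap's own z axis and vertical below 0.3 rad and contact force between the fingers and vent_cap above 1 N), for 0.1 s.
2. the cap is fully down in the port with its lugs through the notches, not yet turned (horizontal distance between vent_cap and port below 0.004 m and z of vent_cap in the frame of port below -0.0125 m and angle between vent_cap's own z axis and vertical below 0.08 rad and angle between the x axis of vent_cap and the x axis of port, either way round below 0.25 rad), for 0.1 s.
At the end, for the whole second after the job is handed in: Cap in the port, centred within 4 mm, flange within 3.5 mm of the lip, upright within 0.08 rad, turned 45 degrees clockwise within 10 degrees, shutter open over 0.3 rad, click pin pressed under 1 mm, cap at rest and still gripped by the fingers (over 2 N) (horizontal distance between vent_cap and port below 0.004 m and z of vent_cap in the frame of port below -0.0125 m and angle between vent_cap's own z axis and vertical below 0.08 rad and angle between the x axis of vent_cap and the x axis of port, either way round between 0.61 and 0.96 rad and value of joint shutter above 0.3 rad and value of joint click_pin below 0.001 m and contact force between the fingers and vent_cap above 2 N and linear speed of vent_cap below 0.02 m/s and angular speed of vent_cap below 0.4 rad/s); the arm keeps its last pose, push and grip.
It fails at once if the cap is run into the lock (click pin pressed down more than 1.2 mm) (value of joint click_pin above 0.0012 m).
It fails at once if the blank plug is disturbed (moved more than 15 mm) (distance of blank_plug from where it was at the start of the episode above 0.015 m).
It fails at once if the stapler, binder clip, pencil, dish or spare cartridge is disturbed (moved more than 30 mm) (distance of any of stapler, binder_clip, pencil, dish, cartridge from where it was at the start of the episode above 0.03 m).
It also fails if it takes over 51 s, if anything falls off the work surface, if the arm or the gripper's body presses on something with over 40 N, if the wrist force passes 120 N, or if a joint passes its speed limit or range.

## Working session

There is one attempt and no reset: what is moved stays moved. The work goes in short steps, Python scripts to look and compute and a shell command to move; the robot and the scene stay as the last step left them, time stands still between calls to the robot, and variables do not carry over. Pictures are saved under pics/ and viewed, at most 10 in all, crops included, and the job is handed in when it is done.

```bash
mkdir -p pics
python3 - <<'E'
from rig import manip
import cv2
print(manip.get_state(), manip.grasp_offset)
for n in("scene","top"):
    d=manip.get_image(n); f=d.pop("frame"); print(n,d)
    cv2.imwrite(f"pics/{n}0.png",cv2.resize(f[:,:,::-1],(800,600),interpolation=cv2.INTER_CUBIC))
    cv2.imwrite(f"raw_{n}.png",f[:,:,::-1])
E
```

```text
{'clock': 0.0, 'qpos': array([ 1.14599323e+00,  2.76621909e-01,  1.50615319e+00, -7.07939339e-06,
        1.36068539e+00, -1.20999516e-01]), 'qd': array([-5.26617490e-05,  7.56685569e-04,  4.78832879e-04,  1.37407328e-04,
       -2.90792471e-04, -1.78544616e-03]), 'effort': array([-4.65656740e-04, -4.16759670e+01, -2.45800155e+01, -5.67284478e-04,
        1.08783631e-02, -1.10865454e-05]), 'position': array([0.17177358, 0.54812155, 0.19721643]), 'ee_rot': array([-2.48381583e-04,  1.51317498e-01,  9.88484771e-01, -9.00285774e-04]), 'contact_force': array([-0.04495308, -0.49325473,  0.02705745]), 'moment': array([ 0.00430331,  0.00807732, -0.00980901]), 'gripper_force': 0.0, 'width': 0.08521836874932381} -0.0187
scene {'fx': 357.7635387909016, 'fy': 357.7635387909016, 'cx': 258.2389985058444, 'cy': 190.95748341521377, 'position': array([1.11744325, 0.24321576, 0.9901721 ]), 'attitude': array([0.54604451, 0.16960035, 0.24421728, 0.7832171 ])}
top {'fx': 474.65636595952884, 'fy': 474.65636595952884, 'cx': 254.3055601835224, 'cy': 190.00666327801244, 'position': array([0.32575336, 0.03548251, 1.22189016]), 'attitude': array([-0.70198406, -0.07606481,  0.07480775,  0.70415647])}
```

View pics/top0.png

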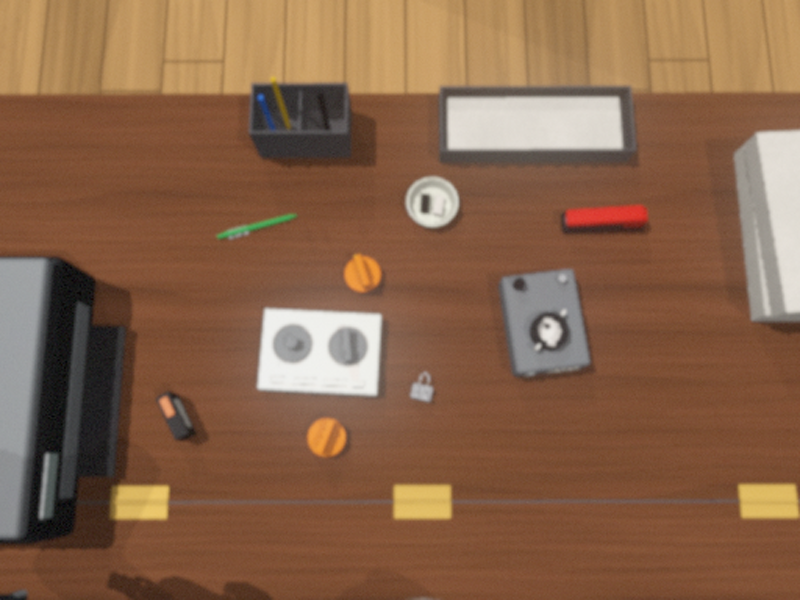

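View pics/scene0.png

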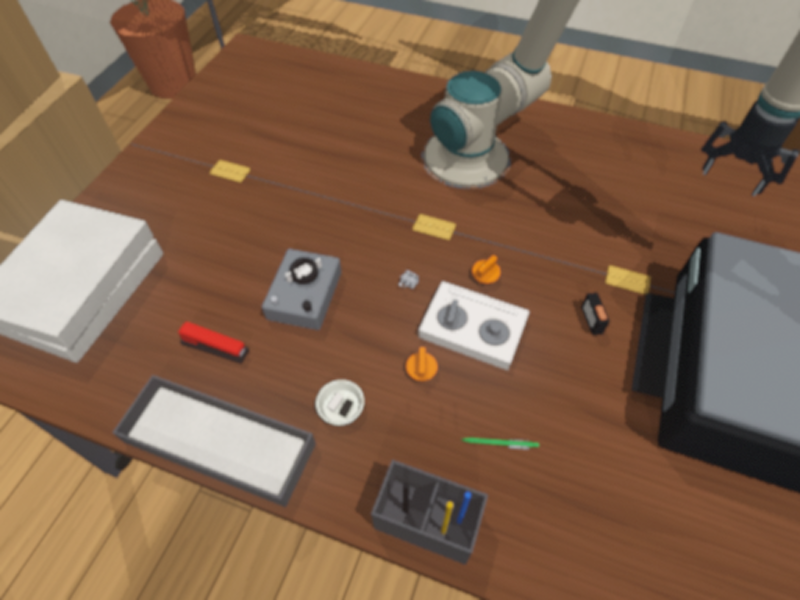

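The top view shows the tray at about (320,352), the vent cap at (348,346) with its bar roughly vertical, the plug at (292,343), and the tank at (545,323) with its port at (550,331). Next I'll enlarge both.

Run:
```python
import cv2,numpy as np
f=cv2.imread("raw_top.png")
a=f[190:262,160:256]; b=f[165:245,312:392]
a=cv2.resize(a,None,fx=5,fy=5,interpolation=cv2.INTER_CUBIC)  # 480x360
b=cv2.resize(b,None,fx=5,fy=5,interpolation=cv2.INTER_CUBIC) # 400x400
c=np.zeros((400,800,3),np.uint8); c[:360,:400]=a[:,80:]; c[:,400:]=b   # left: u=176+X/5, v=190+Y/5 ; right u=312+(X-400)/5, v=165+Y/5
cv2.imwrite("pics/crop1.png",c)
```

```text
(no output)
```

View pics/crop1.png

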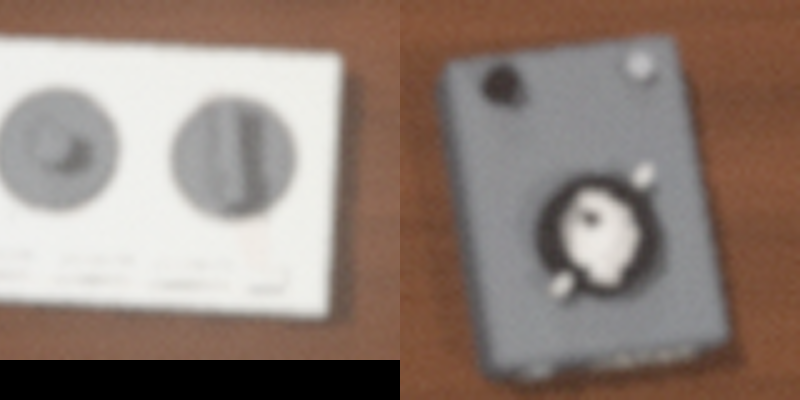

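Reading the crop, the cap flange centre is at (234,157), the bar is near vertical, and the plug flange is at (58,149). The port collar centre is at (600,236), with pips at (643,176) and (563,285). Tank edges run (440,62)-(487,378) on the left and (680,38)-(730,342) on the right.

```bash
cat > h.py <<'E'
from rig import manip
import numpy as np, cv2
from scipy.spatial.transform import Rotation as R
def rot(q): return R.from_quat(np.r_[q[1:],q[0]]).as_matrix()
def snap(n,save):
    s=manip.get_state(); d=manip.get_image(n)
    if n=="wrist":
        T=np.eye(4);T[:3,:3]=rot(s["ee_rot"]);T[:3,3]=s["position"];T=T@d["mount"]
        p,A=T[:3,3],T[:3,:3]
    else: p,A=d["position"],rot(d["attitude"])
    np.savez(save+".npz",p=p,A=A,k=[d["fx"],d["fy"],d["cx"],d["cy"]],f=d["frame"])
    print(n,[x for x in d if x not in("frame",)],s["position"])
    return d["frame"]
def ray(c,u,v,z):
    fx,fy,cx,cy=c["k"]; r=c["A"]@np.array([(u-cx)/fx,-(v-cy)/fy,-1]); return c["p"]+r*(z-c["p"][2])/r[2]
def proj(c,P):
    q=c["A"].T@(np.asarray(P)-c["p"]); fx,fy,cx,cy=c["k"]; return np.array([cx+fx*q[0]/-q[2],cy-fy*q[1]/-q[2]])
def ang(a,b): d=b-a; return np.degrees(np.arctan2(d[1],d[0]))
E
python3 - <<'E'
from h import *
np.set_printoptions(precision=4,suppress=True)
snap("top","top"); c=np.load("top.npz")
L=lambda x,y,z:ray(c,176+x/5,190+y/5,z)
Rr=lambda x,y,z:ray(c,312+(x-400)/5,165+y/5,z)
cap=L(234,157,.03);plug=L(58,149,.03);print("cap",cap,"plug",plug,np.linalg.norm(cap-plug))
print("bar dir",ang(L(240,212,.056),L(222,103,.056)))
port=Rr(600,236,.072);p1=Rr(643,176,.055);p2=Rr(563,285,.055)
print("port",port,"pips",p1,p2,np.linalg.norm(p1-p2),(p1+p2)/2,"port x deg",ang(p2,p1)+45)
for a,b in(((487,378),(440,62)),((730,342),(680,38))): print("edge",ang(Rr(*a,.052),Rr(*b,.052)))
s=manip.get_state();print(rot(s["ee_rot"]))
d=manip.get_image("wrist");print(d["mount"],d["fx"],d["cx"],d["cy"])
E
```

```text
top ['fx', 'fy', 'cx', 'cy', 'position', 'attitude'] [0.1718 0.5482 0.1973]
cap [0.5034 0.1173 0.03  ] plug [0.5078 0.2066 0.03  ] 0.08942425211017153
bar dir 9.932594893675372
port [ 0.5189 -0.2023  0.072 ] pips [ 0.5521 -0.2288  0.055 ] [ 0.4972 -0.1863  0.055 ] 0.06936421412123639 [ 0.5246 -0.2076  0.055 ] port x deg 7.312811408877835
edge 6.402140008275528
edge 6.032334399472289
[[-0.9542  0.2991 -0.0006]
 [ 0.2991  0.9542 -0.0013]
 [ 0.0002 -0.0014 -1.    ]]
[[ 0.0005  0.948   0.3182  0.0809]
 [ 1.     -0.0006  0.     -0.0016]
 [ 0.0002  0.3182 -0.948  -0.1753]
 [ 0.      0.      0.      1.    ]] 295.2270749485911 262.21412812304254 190.6953302830981
```

Run:
```python
from h import *
np.set_printoptions(precision=4,suppress=True)
snap("scene","scene")
t=np.load("top.npz");s=np.load("scene.npz");S=800/512
for n,P in dict(base=(0,0,0),tcp=(.172,.548,.197),cap=(.5034,.1173,.03),plug=(.508,.2066,.03),port=(.519,-.202,.072)).items(): print(n,proj(t,P)*S,proj(s,P)*S)
print(t["A"],s["A"])
for u,v in((230,171),(435,227),(628,279)): print(ray(s,u/S,v/S,0))
for u,v in((140,502),(422,502),(768,501)): print(ray(t,u/S,v/S,0))
```

```text
scene ['fx', 'fy', 'cx', 'cy', 'position', 'attitude'] [0.1718 0.5484 0.1976]
base [423.049  677.5886] [464.7068 156.4303]
tcp [  7.3396 579.373 ] [716.6436 199.7681]
cap [348.1202 345.9256] [450.1963 315.4994]
plug [293.1347 343.2893] [491.9763 330.2279]
port [549.7991 331.4888] [302.6936 265.8567]
[[-0.0029  0.9772 -0.2122]
 [-1.     -0.0032 -0.0014]
 [-0.0021  0.2121  0.9772]] [[-0.3461 -0.7725  0.5324]
 [ 0.9382 -0.2844  0.1973]
 [-0.001   0.5678  0.8232]]
[ 0.2594 -0.5468  0.    ]
[ 0.2595  0.0048 -0.    ]
[0.2575 0.4521 0.    ]
[0.2583 0.4478 0.    ]
[ 0.2571 -0.001   0.    ]
[ 0.2571 -0.5508  0.    ]
```

The top and scene calibrations agree. I'll move to a wrist look above the cap, going along -y first to clear the printer.

```bash
python3 -m pendant '[{"dx":-0.01,"dy":-0.032},{"dx":-0.01,"dy":-0.032},{"dx":-0.01,"dy":-0.032},{"dx":-0.01,"dy":-0.032},{"dx":-0.01,"dy":-0.032},{"dx":-0.01,"dy":-0.032},{"dx":-0.01,"dy":-0.032},{"dx":-0.01,"dy":-0.032},{"dx":-0.01,"dy":-0.032}]'
python3 -m pendant '[{"dx":-0.0321,"dy":-0.0021,"dz":0.002},{"dx":-0.0321,"dy":-0.0021,"dz":0.002},{"dx":-0.0321,"dy":-0.0021,"dz":0.002},{"dx":-0.0321,"dy":-0.0021,"dz":0.002},{"dx":-0.0321,"dy":-0.0021,"dz":0.002},{"dx":-0.0321,"dy":-0.0021,"dz":0.002},{"dx":-0.0321,"dy":-0.0021,"dz":0.002},{"dx":-0.0321,"dy":-0.0021,"dz":0.002},{"dx":-0.0321,"dy":-0.0021,"dz":0.002},{"dx":-0.0321,"dy":-0.0021,"dz":0.002},{"dx":-0.0321,"dy":-0.0021,"dz":0.002}]'
python3 -m pendant '[{"rz":-6.8},{"rz":-6.8},{"rz":-6.8},{"rz":-6.8},{},{},{}]'
python3 - <<'E'
from h import *
f=snap("wrist","w1"); s=manip.get_state(); print(s["clock"],s["position"],rot(s["ee_rot"]))
cv2.imwrite("pics/w1.png",cv2.resize(f[:,:,::-1],(800,600),interpolation=cv2.INTER_CUBIC))
c=np.load("w1.npz");print(proj(c,(.5034,.1173,.03))*800/512)
E
```

```text
wrist ['fx', 'fy', 'cx', 'cy', 'mount'] [0.17191371 0.54842303 0.19769858]
0.3 [0.17192129 0.54853881 0.19780404] [[-9.54214206e-01  2.99124011e-01 -2.72718543e-04]
 [ 2.99124117e-01  9.54214068e-01 -5.24584452e-04]
 [ 1.03316065e-04 -5.82142630e-04 -9.99999825e-01]]
[118.8914255  662.42493888]invalid input
invalid input
invalid input
```

View pics/w1.png

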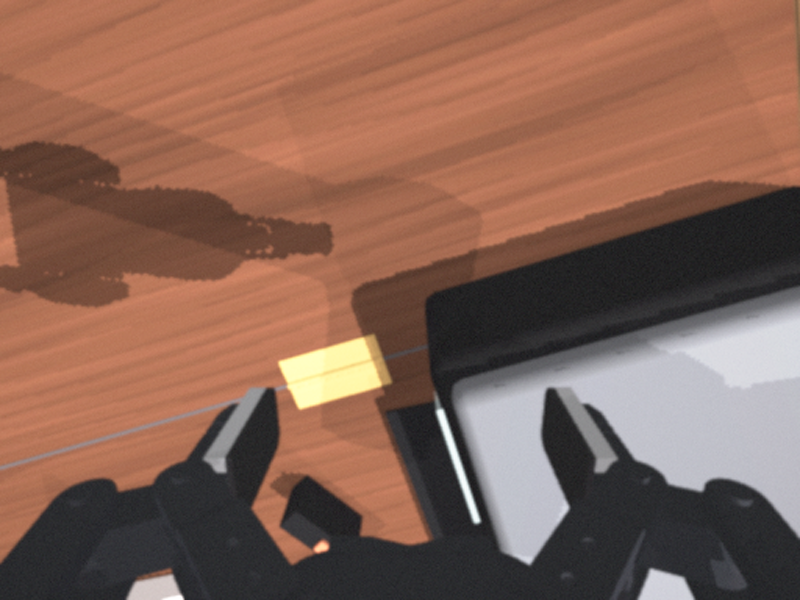

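The picture only shows the start pose, because the rows were refused. I'll check whether "hand" or all the keys are required.

```bash
python3 -m pendant '[{"dx":-0.01,"dy":-0.032,"hand":0.085}]'; python3 -m pendant '[{"dx":-0.01,"dy":-0.032,"dz":0,"rx":0,"ry":0,"rz":0,"hand":0.085}]'; python3 -m pendant '[{"dx":-0.01,"dy":-0.032,"dz":0,"rx":0,"ry":0,"rz":0,"hand":0.085}]' 40; ls; python3 -m pendant -h
```

```text
clock: 0.38
position: [0.1729, 0.5201, 0.1974]
ee_rot: [-0.0, 0.151, 0.989, 0.003]
contact_force: [1.4, 0.2, 0.8]
width: 0.0853
gripper_force: 0.0
clock: 0.47
position: [0.1721, 0.4819, 0.1974]
ee_rot: [-0.0, 0.151, 0.989, -0.0]
contact_force: [0.4, -0.9, -0.0]
width: 0.0852
gripper_force: 0.0
h.py
pics
raw_scene.png
raw_top.png
scene.npz
top.npz
w1.npzinvalid input
invalid input: not JSON, or not a number
```

```bash
python3 -m pendant '[{"dx":-0.01,"dy":-0.032,"hand":0.085},{"dx":-0.01,"dy":-0.032,"hand":0.085},{"dx":-0.01,"dy":-0.032,"hand":0.085},{"dx":-0.01,"dy":-0.032,"hand":0.085},{"dx":-0.01,"dy":-0.032,"hand":0.085},{"dx":-0.01,"dy":-0.032,"hand":0.085},{"dx":-0.01,"dy":-0.032,"hand":0.085}]'
```

```text
invalid input
```

```bash
python3 -m pendant '[{"dx":-0.01,"dy":-0.032,"dz":0,"rx":0,"ry":0,"rz":0,"hand":0.085},{"dx":-0.01,"dy":-0.032,"dz":0,"rx":0,"ry":0,"rz":0,"hand":0.085},{"dx":-0.01,"dy":-0.032,"dz":0,"rx":0,"ry":0,"rz":0,"hand":0.085},{"dx":-0.01,"dy":-0.032,"dz":0,"rx":0,"ry":0,"rz":0,"hand":0.085},{"dx":-0.01,"dy":-0.032,"dz":0,"rx":0,"ry":0,"rz":0,"hand":0.085},{"dx":-0.01,"dy":-0.032,"dz":0,"rx":0,"ry":0,"rz":0,"hand":0.085},{"dx":-0.01,"dy":-0.032,"dz":0,"rx":0,"ry":0,"rz":0,"hand":0.085}]'
python3 -m pendant '[{"dx":-0.0321,"dy":-0.0021,"dz":0.002,"rx":0,"ry":0,"rz":0,"hand":0.085},{"dx":-0.0321,"dy":-0.0021,"dz":0.002,"rx":0,"ry":0,"rz":0,"hand":0.085},{"dx":-0.0321,"dy":-0.0021,"dz":0.002,"rx":0,"ry":0,"rz":0,"hand":0.085},{"dx":-0.0321,"dy":-0.0021,"dz":0.002,"rx":0,"ry":0,"rz":0,"hand":0.085},{"dx":-0.0321,"dy":-0.0021,"dz":0.002,"rx":0,"ry":0,"rz":0,"hand":0.085},{"dx":-0.0321,"dy":-0.0021,"dz":0.002,"rx":0,"ry":0,"rz":0,"hand":0.085},{"dx":-0.0321,"dy":-0.0021,"dz":0.002,"rx":0,"ry":0,"rz":0,"hand":0.085},{"dx":-0.0321,"dy":-0.0021,"dz":0.002,"rx":0,"ry":0,"rz":0,"hand":0.085},{"dx":-0.0321,"dy":-0.0021,"dz":0.002,"rx":0,"ry":0,"rz":0,"hand":0.085},{"dx":-0.0321,"dy":-0.0021,"dz":0.002,"rx":0,"ry":0,"rz":0,"hand":0.085},{"dx":-0.0321,"dy":-0.0021,"dz":0.002,"rx":0,"ry":0,"rz":0,"hand":0.085}]'
python3 -m pendant '[{"dx":0,"dy":0,"dz":0,"rx":0,"ry":0,"rz":-6.8,"hand":0.085},{"dx":0,"dy":0,"dz":0,"rx":0,"ry":0,"rz":-6.8,"hand":0.085},{"dx":0,"dy":0,"dz":0,"rx":0,"ry":0,"rz":-6.8,"hand":0.085},{"dx":0,"dy":0,"dz":0,"rx":0,"ry":0,"rz":-6.8,"hand":0.085},{"dx":0,"dy":0,"dz":0,"rx":0,"ry":0,"rz":0,"hand":0.085},{"dx":0,"dy":0,"dz":0,"rx":0,"ry":0,"rz":0,"hand":0.085}]'
python3 - <<'E'
from h import *
f=snap("wrist","w2"); s=manip.get_state(); print(s["clock"],s["position"],rot(s["ee_rot"]))
cv2.imwrite("pics/w2.png",cv2.resize(f[:,:,::-1],(800,600),interpolation=cv2.INTER_CUBIC))
c=np.load("w2.npz");print(proj(c,(.5034,.1173,.03))*800/512)
E
```

```text
clock: 1.05
position: [0.1713, 0.2454, 0.1981]
ee_rot: [0.0, 0.151, 0.989, 0.0]
contact_force: [2.4, -0.4, 0.2]
width: 0.0849
gripper_force: 0.0
clock: 1.97
position: [0.5031, 0.1184, 0.1759]
ee_rot: [-0.0, 0.152, 0.988, 0.0]
contact_force: [0.6, 0.2, 0.0]
width: 0.0847
gripper_force: 0.0
clock: 2.47
position: [0.5017, 0.1193, 0.1761]
ee_rot: [-0.0, -0.084, 0.996, 0.0]
contact_force: [-0.0, 0.5, -1.1]
width: 0.0855
gripper_force: 0.0
wrist ['fx', 'fy', 'cx', 'cy', 'mount'] [0.50173077 0.11927739 0.17606484]
2.5167 [0.50170753 0.11931489 0.17610934] [[-9.85898224e-01 -1.67346024e-01 -7.74737413e-06]
 [-1.67346024e-01  9.85898219e-01  9.76367404e-05]
 [-8.70099791e-06  9.75563812e-05 -9.99999995e-01]]
[409.1702581  265.17700559]
```

View pics/w2.png

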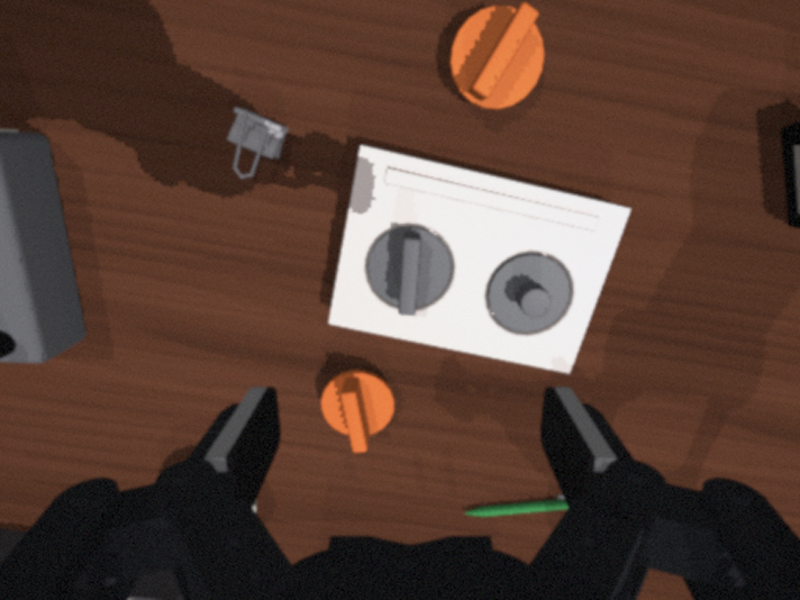

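The cap flange is centred at (409,266). The top face of the bar runs from (412,238) to (407,313), and the tray corners are (361,145), (630,208), (571,373) and (330,324). I'll crop to read the bar more closely.

Run:
```python
from h import *
c=np.load("w2.npz");f=c["f"]
cv2.imwrite("pics/w2c.png",cv2.resize(f[138:206,228:296][:,:,::-1],(544,544),interpolation=cv2.INTER_CUBIC))
s=.64
np.set_printoptions(precision=4,suppress=True)
k=[ray(c,u*s,v*s,.03) for u,v in((361,145),(630,208),(571,373),(330,324))]
print(k,np.mean(k,0),[np.linalg.norm(k[i]-k[i-1]) for i in range(4)],ang(k[1],k[2]),ang(k[0],k[3]),ang(k[0],k[1])-90,ang(k[3],k[2])-90)
```

```text
[array([0.428 , 0.0722, 0.03  ]), array([0.4378, 0.2607, 0.03  ]), array([0.5675, 0.2558, 0.03  ]), array([0.5581, 0.0664, 0.03  ])] [0.4978 0.1638 0.03  ] [np.float64(0.1302068357050054), np.float64(0.18872451831157935), np.float64(0.12973354525064645), np.float64(0.18956681344797913)] -2.168718082938774 -2.542041856129285 -2.9749998300473237 -2.829190764066979
```

View pics/w2c.png

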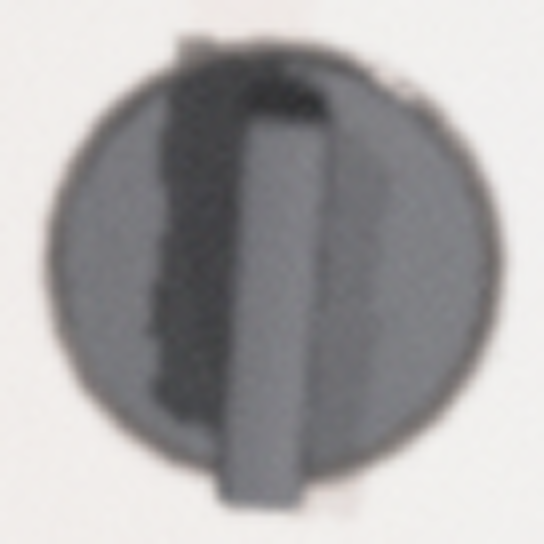

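The bar-top corners in the crop are (247,120), (325,122), (300,506) and (220,501), and the flange circle spans x 48–503 and y 42–485.

Run:
```python
from h import *
np.set_printoptions(precision=4,suppress=True)
c=np.load("w2.npz");g=lambda X,Y,z:ray(c,228+X/8,138+Y/8,z)
k=[g(*p,.056) for p in((247,120),(325,122),(300,506),(220,501))]
print("bar",k,np.mean(k,0),"dirs",ang(k[0],k[3]),ang(k[1],k[2]),"len",np.linalg.norm(k[0]-k[3]),np.linalg.norm(k[0]-k[1]))
print("flange",g(275,264,.03))
s=manip.get_state();M=rot(s["ee_rot"]);print("tool y yaw",np.degrees(np.arctan2(M[1,1],M[0,1])),s["position"])
t=np.mean(k,0);t[2]=.030;print("shift tool",M.T@(t-s["position"]))
```

```text
bar [array([0.4801, 0.1103, 0.056 ]), array([0.4787, 0.1201, 0.056 ]), array([0.5303, 0.1258, 0.056 ]), array([0.5314, 0.1152, 0.056 ])] [0.5051 0.1178 0.056 ] dirs 5.436593800788171 6.362054633040074 len 0.05155850309754051 0.009872165073775252
flange [0.5048 0.1181 0.03  ]
tool y yaw 99.63354701324832 [0.5017 0.1193 0.1761]
shift tool [-0.0031 -0.002   0.1461]
```

The measured bar is 51.6 x 10 mm, close to nominal, its centre agrees with the flange, and its direction is 5.9°. I'll turn the tool +3.7°, shift and descend to a TCP height of 0.034, then close.

```bash
python3 -m pendant '[{"dx":0,"dy":0,"dz":0,"rx":0,"ry":0,"rz":3.7,"hand":0.085},{"dx":-0.0031,"dy":-0.0017,"dz":0.03,"rx":0,"ry":0,"rz":0,"hand":0.085},{"dx":0,"dy":0,"dz":0.03,"rx":0,"ry":0,"rz":0,"hand":0.085},{"dx":0,"dy":0,"dz":0.03,"rx":0,"ry":0,"rz":0,"hand":0.085},{"dx":0,"dy":0,"dz":0.03,"rx":0,"ry":0,"rz":0,"hand":0.07},{"dx":0,"dy":0,"dz":0.022,"rx":0,"ry":0,"rz":0,"hand":0.05},{"dx":0,"dy":0,"dz":0,"rx":0,"ry":0,"rz":0,"hand":0.03},{"dx":0,"dy":0,"dz":0,"rx":0,"ry":0,"rz":0,"hand":0.03}]' 60
```

```text
clock: 3.18
position: [0.5043, 0.1179, 0.0335]
ee_rot: [-0.001, -0.053, 0.999, -0.0]
contact_force: [0.2, 0.0, 0.2]
width: 0.0386
gripper_force: 0.0
```

```bash
python3 -m pendant '[{"dx":0,"dy":0,"dz":0,"rx":0,"ry":0,"rz":0,"hand":0.0},{"dx":0,"dy":0,"dz":0,"rx":0,"ry":0,"rz":0,"hand":0.0},{"dx":0,"dy":0,"dz":0,"rx":0,"ry":0,"rz":0,"hand":0.0},{"dx":0,"dy":0,"dz":0,"rx":0,"ry":0,"rz":0,"hand":0.0},{"dx":0,"dy":0,"dz":0,"rx":0,"ry":0,"rz":0,"hand":0.0},{"dx":0,"dy":0,"dz":0,"rx":0,"ry":0,"rz":0,"hand":0.0}]' 60
```

```text
clock: 3.68
position: [0.5053, 0.118, 0.0347]
ee_rot: [0.001, -0.053, 0.999, 0.0]
contact_force: [0.8, 0.2, 0.2]
width: -0.0003
gripper_force: 0.0
```

The fingers shut on nothing, so I'll look.

Run:
```python
from h import *
f=snap("wrist","w3"); g=manip.get_image("scene")["frame"]
a=cv2.resize(f[:,:,::-1],(400,300)); b=cv2.resize(g[170:245,255:355][:,:,::-1],(400,300),interpolation=cv2.INTER_CUBIC)
cv2.imwrite("pics/w3.png",np.vstack([np.hstack([a,b]),np.hstack([cv2.resize(f[190:310,160:320][:,:,::-1],(400,300),interpolation=cv2.INTER_CUBIC),0*a])]))
print(manip.get_state())
```

```text
wrist ['fx', 'fy', 'cx', 'cy', 'mount'] [0.5053479  0.11798184 0.03465328]
{'clock': 3.7833, 'qpos': array([ 9.52129116e-02,  3.40835131e-01,  1.86438111e+00,  1.02160035e-04,
        9.35969784e-01, -1.58197823e+00]), 'qd': array([-0.00030457,  0.00369124,  0.00199511, -0.00036033, -0.00206152,
       -0.00183262]), 'effort': array([ 3.69717280e-03, -3.97348738e+01, -1.87491614e+01,  9.27458132e-05,
       -4.62978394e-03,  5.47639229e-04]), 'position': array([0.50508602, 0.11798519, 0.03433961]), 'ee_rot': array([ 2.01406496e-04, -5.31420793e-02,  9.98586940e-01,  4.96380017e-05]), 'contact_force': array([ 0.20029576, -0.00701176, -0.45309264]), 'moment': array([ 0.03544036, -0.00299851,  0.01219953]), 'gripper_force': 0.0, 'width': -1.587890204619127e-05}
```

View pics/w3.png

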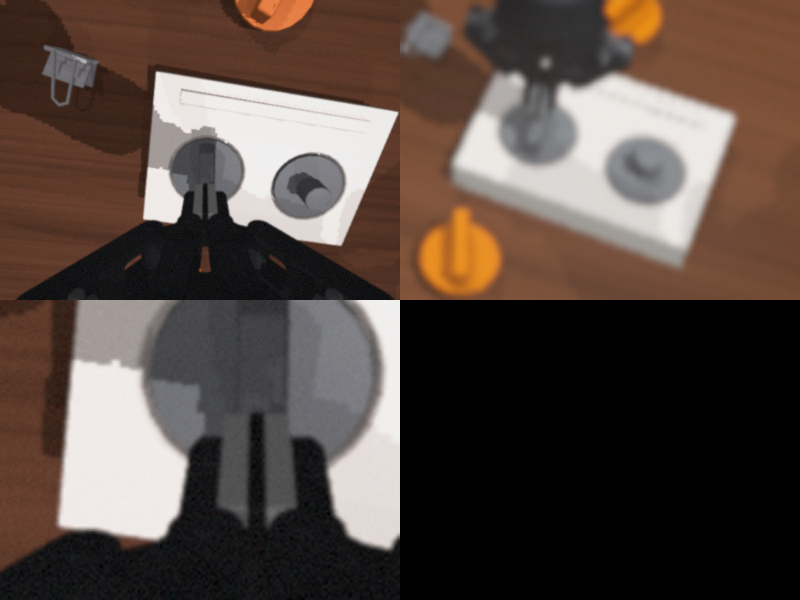

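Run:
```python
from h import *
np.set_printoptions(precision=3,suppress=True)
c=np.load("w3.npz")
P=lambda x,y,z:proj(c,(x,y,z))
C=(.5050,.118)
for n,p in dict(tcp=(*C,.0345),tcp_near=(C[0]-.011,C[1],.0345),grasp=(*C,.053),bartopnear=(C[0]-.027,C[1]-.0028,.056),bartopfar=(C[0]+.027,C[1]+.0028,.056),flange=(*C,.03),fl_near=(C[0]-.03,C[1],.03),fl_l=(C[0],C[1]-.03,.03),fl_r=(C[0],C[1]+.03,.03)).items(): print(n,P(*p),"crop",(P(*p)-[160,190])*2.5)
s=np.load("scene.npz")
for n,p in dict(tip=(*C,.0345),flange=(*C,.03),bartop=(*C,.056)).items(): print(n,(proj(s,p)-[255,170])*4+[400,0])
```

```text
tcp [265.125 223.277] crop [262.813  83.193]
tcp_near [267.013 207.665] crop [267.533  44.163]
grasp [265.418 236.53 ] crop [263.545 116.325]
bartopnear [265.814 194.952] crop [264.534  12.38 ]
bartopfar [265.162 278.692] crop [262.904 221.73 ]
flange [265.062 220.411] crop [262.654  76.028]
fl_near [270.256 177.285] crop [275.641 -31.788]
fl_l [220.02 215.99] crop [150.05   64.975]
fl_r [309.637 224.787] crop [374.093  86.967]
tip [533.12 126.45]
flange [532.735 129.516]
bartop [534.99  111.523]
```

The fingers shut above the bar. Their tip shows at v≈235, where the reported TCP would project to v≈223 or less, so the real tips sit higher than the reported TCP. I'll open to 30 mm and descend in small, force-checked steps.

```bash
python3 -m pendant '[{"dx":0,"dy":0,"dz":0,"rx":0,"ry":0,"rz":0,"hand":0.035},{"dx":0,"dy":0,"dz":0,"rx":0,"ry":0,"rz":0,"hand":0.035},{"dx":0,"dy":0,"dz":0,"rx":0,"ry":0,"rz":0,"hand":0.035},{"dx":0,"dy":0,"dz":0.004,"rx":0,"ry":0,"rz":0,"hand":0.035},{"dx":0,"dy":0,"dz":0.004,"rx":0,"ry":0,"rz":0,"hand":0.035},{"dx":0,"dy":0,"dz":0.004,"rx":0,"ry":0,"rz":0,"hand":0.035},{"dx":0,"dy":0,"dz":0,"rx":0,"ry":0,"rz":0,"hand":0.035},{"dx":0,"dy":0,"dz":0,"rx":0,"ry":0,"rz":0,"hand":0.035}]'
python3 - <<'E'
from h import *
c=np.load("w3.npz");T=np.eye(4);s=manip.get_state()
d=manip.get_image("wrist");m=d["mount"];k=c["k"]
q=lambda x,y,z:(lambda p:(k[2]+k[0]*p[0]/-p[2],k[3]-k[1]*p[1]/-p[2]))((np.linalg.inv(m)@[x,y,z,1])[:3])
for z in(0,-.02,-.04): print(z,q(0,0,z),q(.011,0,z))
print(s["position"],s["width"])
E
```

```text
clock: 4.45
position: [0.5046, 0.1179, 0.0216]
ee_rot: [-0.001, -0.053, 0.999, 0.0]
contact_force: [0.4, -0.8, -0.7]
width: 0.0348
gripper_force: 0.0
0 (np.float64(265.04132587124593), np.float64(223.85729826123713)) (np.float64(265.1032034359032), np.float64(208.15489289577474))
-0.02 (np.float64(265.3493074250921), np.float64(238.33412582082644)) (np.float64(265.42444982699607), np.float64(221.17600900950646))
-0.04 (np.float64(265.7330019604937), np.float64(256.3698800898662)) (np.float64(265.826503793654), np.float64(237.47250767531102))
[0.50459544 0.11790399 0.02155559] 0.03483390744404608
```

There is no contact at a reported z of 0.0216, which is below the flange top, so the offset is confirmed. I'll descend a bit more, then close.

```bash
python3 -m pendant '[{"dx":0,"dy":0,"dz":0.004,"rx":0,"ry":0,"rz":0,"hand":0.035},{"dx":0,"dy":0,"dz":0,"rx":0,"ry":0,"rz":0,"hand":0},{"dx":0,"dy":0,"dz":0,"rx":0,"ry":0,"rz":0,"hand":0},{"dx":0,"dy":0,"dz":0,"rx":0,"ry":0,"rz":0,"hand":0},{"dx":0,"dy":0,"dz":0,"rx":0,"ry":0,"rz":0,"hand":0},{"dx":0,"dy":0,"dz":0,"rx":0,"ry":0,"rz":0,"hand":0}]' 30
```

```text
clock: 5.0
position: [0.505, 0.1179, 0.0181]
ee_rot: [-0.0, -0.053, 0.999, 0.0]
contact_force: [-0.0, 0.6, -0.5]
width: 0.0105
gripper_force: 31.0
```

The bar is gripped, but only near its top. I'll reopen and go deeper, watching for flange contact.

```bash
python3 -m pendant '[{"dx":0,"dy":0,"dz":0,"rx":0,"ry":0,"rz":0,"hand":0.028},{"dx":0,"dy":0,"dz":0,"rx":0,"ry":0,"rz":0,"hand":0.028},{"dx":0,"dy":0,"dz":0.003,"rx":0,"ry":0,"rz":0,"hand":0.028},{"dx":0,"dy":0,"dz":0.003,"rx":0,"ry":0,"rz":0,"hand":0.028},{"dx":0,"dy":0,"dz":0,"rx":0,"ry":0,"rz":0,"hand":0.028}]'
python3 -m pendant '[{"dx":0,"dy":0,"dz":0.002,"rx":0,"ry":0,"rz":0,"hand":0.028},{"dx":0,"dy":0,"dz":0.002,"rx":0,"ry":0,"rz":0,"hand":0.028},{"dx":0,"dy":0,"dz":0,"rx":0,"ry":0,"rz":0,"hand":0.028}]'
```

```text
clock: 5.42
position: [0.5045, 0.1179, 0.0115]
ee_rot: [-0.001, -0.053, 0.999, 0.0]
contact_force: [0.1, 0.6, -0.4]
width: 0.0283
gripper_force: 0.0
clock: 5.67
position: [0.5047, 0.1179, 0.0076]
ee_rot: [-0.0, -0.053, 0.999, 0.0]
contact_force: [0.3, 0.9, 0.4]
width: 0.0278
gripper_force: 0.0
```

```bash
python3 -m pendant '[{"dx":0,"dy":0,"dz":0.002,"rx":0,"ry":0,"rz":0,"hand":0.028},{"dx":0,"dy":0,"dz":0.002,"rx":0,"ry":0,"rz":0,"hand":0.028},{"dx":0,"dy":0,"dz":0,"rx":0,"ry":0,"rz":0,"hand":0.028}]'
```

```text
clock: 5.92
position: [0.5048, 0.1179, 0.0037]
ee_rot: [-0.0, -0.053, 0.999, 0.0]
contact_force: [-0.2, -0.2, 0.1]
width: 0.0278
gripper_force: 0.0
```

```bash
python3 -m pendant '[{"dx":0,"dy":0,"dz":0,"rx":0,"ry":0,"rz":0,"hand":0},{"dx":0,"dy":0,"dz":0,"rx":0,"ry":0,"rz":0,"hand":0},{"dx":0,"dy":0,"dz":0,"rx":0,"ry":0,"rz":0,"hand":0},{"dx":0,"dy":0,"dz":0,"rx":0,"ry":0,"rz":0,"hand":0},{"dx":0,"dy":0,"dz":0,"rx":0,"ry":0,"rz":0,"hand":0}]' 60
python3 - <<'E'
from h import *
s=manip.get_state();M=rot(s["ee_rot"]);print(s["position"],s["width"],s["contact_force"],s["moment"],np.degrees(np.arctan2(M[1,1],M[0,1])))
E
```

```text
clock: 6.33
position: [0.505, 0.118, 0.0041]
ee_rot: [0.0, -0.053, 0.999, 0.0]
contact_force: [0.1, 1.1, -0.3]
width: 0.0101
gripper_force: 60.7
[0.50504524 0.11799763 0.0041273 ] 0.010122838280979297 [ 0.07350145  1.09849496 -0.26224403] [ 0.05617379  0.01647958 -0.03347307] 96.09329811894239
```

```bash
python3 -m pendant '[{"dx":0,"dy":0,"dz":-0.015,"rx":0,"ry":0,"rz":0,"hand":0},{"dx":0,"dy":0,"dz":-0.03,"rx":0,"ry":0,"rz":0,"hand":0},{"dx":0,"dy":0,"dz":-0.03,"rx":0,"ry":0,"rz":0,"hand":0},{"dx":0,"dy":0,"dz":-0.03,"rx":0,"ry":0,"rz":0,"hand":0},{"dx":0,"dy":0,"dz":-0.03,"rx":0,"ry":0,"rz":0,"hand":0},{"dx":0,"dy":0,"dz":-0.03,"rx":0,"ry":0,"rz":0,"hand":0},{"dx":0,"dy":0,"dz":0,"rx":0,"ry":0,"rz":0,"hand":0},{"dx":0,"dy":0,"dz":0,"rx":0,"ry":0,"rz":0,"hand":0}]'
python3 -m pendant '[{"dx":0.0013,"dy":-0.0326,"dz":0,"rx":0,"ry":0,"rz":0,"hand":0},{"dx":0.0013,"dy":-0.0326,"dz":0,"rx":0,"ry":0,"rz":0,"hand":0},{"dx":0.0013,"dy":-0.0326,"dz":0,"rx":0,"ry":0,"rz":0,"hand":0},{"dx":0.0013,"dy":-0.0326,"dz":0,"rx":0,"ry":0,"rz":0,"hand":0},{"dx":0.0013,"dy":-0.0326,"dz":0,"rx":0,"ry":0,"rz":0,"hand":0},{"dx":0.0013,"dy":-0.0326,"dz":0,"rx":0,"ry":0,"rz":0,"hand":0},{"dx":0.0013,"dy":-0.0326,"dz":0,"rx":0,"ry":0,"rz":0,"hand":0},{"dx":0,"dy":0,"dz":0,"rx":0,"ry":0,"rz":0,"hand":0},{"dx":0,"dy":0,"dz":0,"rx":0,"ry":0,"rz":0,"hand":0}]'
python3 - <<'E'
from h import *
f=snap("wrist","w4")
c=np.load("w4.npz");p=proj(c,(.519,-.203,.072));print(p)
u,v=p.astype(int)
a=cv2.resize(f[:,:,::-1],(400,300));
u0,v0=max(u-50,0),max(v-50,0);b=cv2.resize(f[v0:v0+100,u0:u0+100][:,:,::-1],(600,600),interpolation=cv2.INTER_CUBIC)
print(u0,v0)
o=np.zeros((600,800,3),np.uint8);o[:,200:]=b;o[:150,:200]=cv2.resize(a,(200,150));cv2.imwrite("pics/w4.png",o)
E
```

```text
clock: 7.0
position: [0.5062, 0.118, 0.1709]
ee_rot: [0.002, -0.053, 0.999, 0.0]
contact_force: [0.5, 0.8, -1.7]
width: 0.0107
gripper_force: 60.7
clock: 7.75
position: [0.519, -0.1111, 0.167]
ee_rot: [-0.002, -0.051, 0.999, 0.001]
contact_force: [-0.2, 0.7, -0.9]
width: 0.0103
gripper_force: 60.7
wrist ['fx', 'fy', 'cx', 'cy', 'mount'] [ 0.51897963 -0.1111219   0.16698259]
[167.33179906 172.44752628]
117 122
```

View pics/w4.png

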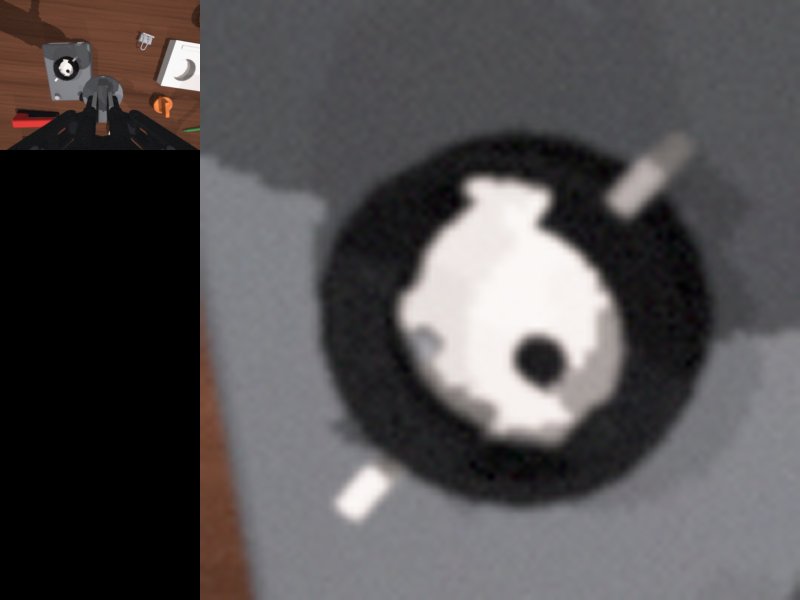

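The cap is held, and the port shows clearly. The collar's left extreme is x=320 and its bottom extreme y=505. The near notch's outer corners are (465,183) and (550,192), the opening's right edge is at x=622, and the pips are at (650,175) and (362,492). I'll fit the port pose from these.

Run:
```python
from h import *
from scipy.optimize import least_squares
np.set_printoptions(precision=4,suppress=True)
c=np.load("w4.npz"); t=np.linspace(0,2*np.pi,361)
pc=lambda P:(proj(c,P)-[117,122])*6+[200,0]
def circ(x,y,r,z): return np.array([pc((x+r*np.cos(a),y+r*np.sin(a),z)) for a in t])
def res(q,full=False):
    x,y,th,zp=q; w=lambda a,b,z:pc((x+a*np.cos(th)-b*np.sin(th),y+a*np.sin(th)+b*np.cos(th),z))
    C=circ(x,y,.03,.072);O=circ(x,y,.0185,.072)
    k=.034*.7071
    r=np.r_[C[:,0].min()-320,C[:,1].max()-505,O[:,0].max()-622,w(-.0231,-.0065,.072)-[465,183],w(-.0231,.0065,.072)-[550,192],w(k,-k,zp)-[362,492],w(-k,k,zp)-[650,175]]
    return r
s=least_squares(res,[.519,-.203,.11,.058],loss="soft_l1",f_scale=5,x_scale=[.001,.001,.02,.002]);print(s.x,np.degrees(s.x[2]),s.fun if 0 else res(s.x))
st=manip.get_state();M=rot(st["ee_rot"]);print(st["position"],np.degrees(np.arctan2(M[1,1],M[0,1])),M[:,2])
```

```text
[ 0.5232 -0.2008  0.0845  0.0795] 4.8399918749650235 [ 4.4102  1.1877 10.8083 -3.5502  1.5167 -4.0986 -5.9256 -0.1805 -6.304
 -1.4284 16.6378]
[ 0.5189 -0.1098  0.1672] 95.98903124182769 [-0.0037  0.0021 -1.    ]
```

```bash
cat > fit.py <<'E'
from h import *
from scipy.optimize import least_squares
np.set_printoptions(precision=4,suppress=True)
snap("wrist","w5")
c=np.load("w5.npz");o=np.load("w4.npz");tp=np.load("top.npz")
g=lambda f:cv2.cvtColor(f[122:222,117:217],cv2.COLOR_RGB2GRAY).astype(np.float32)
sh,_=cv2.phaseCorrelate(g(o["f"]),g(c["f"]),cv2.createHanningWindow((100,100),cv2.CV_32F));print("shift px",sh,c["p"]-o["p"])
t=np.linspace(0,2*np.pi,181); sh=np.array(sh)
pw=lambda P:proj(c,P)-sh
pt=lambda P:proj(tp,P)
W=lambda X,Y:np.array([117+(X-200)/6,122+Y/6]); T=lambda X,Y:np.array([312+(X-400)/5,165+Y/5])
def res(q):
    x,y,th,zp=q; L=lambda a,b,z:(x+a*np.cos(th)-b*np.sin(th),y+a*np.sin(th)+b*np.cos(th),z)
    circ=lambda f,r:np.array([f(L(r*np.cos(a),r*np.sin(a),.072)) for a in t])
    C=circ(pw,.03);O=circ(pw,.0185);D=circ(pt,.03);k=.034*.7071
    return np.r_[C[:,0].min()-W(320,0)[0],C[:,1].max()-W(0,505)[1],O[:,0].max()-W(622,0)[0],
      pw(L(-.0231,-.0065,.072))-W(465,183),pw(L(-.0231,.0065,.072))-W(550,192),pw(L(k,-k,zp))-W(362,492),pw(L(-k,k,zp))-W(635,190),
      2*(D[:,0].max()-T(662,0)[0]),2*(D[:,1].min()-T(0,175)[1]),2*(pt(L(k,-k,zp))-T(643,176)),2*(pt(L(-k,k,zp))-T(563,285))]
s=least_squares(res,[.521,-.203,.11,.06],loss="soft_l1",f_scale=1,x_scale=[.001,.001,.02,.002])
print(s.x,np.degrees(s.x[2]),"\n",res(s.x))
st=manip.get_state();M=rot(st["ee_rot"]);print(st["position"],np.degrees(np.arctan2(M[1,1],M[0,1])))
E
python3 fit.py
```

```text
wrist ['fx', 'fy', 'cx', 'cy', 'mount'] [ 0.5189 -0.1098  0.1672]
shift px (-1.5008610591799112, -0.3877245914903611) [-0.0001  0.0011  0.0002]
[ 0.5226 -0.2015  0.1057  0.0812] 6.0541114392369595 
 [ 0.1283 -0.2846  1.2322 -1.7106 -0.1617 -1.8204 -1.6764 -0.7524 -0.4457
  0.5742 -0.4551 -1.1146 -2.6071 -0.0422 -1.6673 -1.1215 -2.331 ]
[ 0.519  -0.1091  0.1676] 96.07178036337973
```

The top and wrist estimates differ by 2–3 mm, so I'll take a closer look from 60 mm lower, settled.

```bash
python3 -m pendant '[{"dx":0,"dy":0.0,"dz":0.02,"rx":0,"ry":0,"rz":0,"hand":0},{"dx":0,"dy":0,"dz":0.02,"rx":0,"ry":0,"rz":0,"hand":0},{"dx":0,"dy":0,"dz":0.02,"rx":0,"ry":0,"rz":0,"hand":0},{"dx":0,"dy":0,"dz":0,"rx":0,"ry":0,"rz":0,"hand":0},{"dx":0,"dy":0,"dz":0,"rx":0,"ry":0,"rz":0,"hand":0},{"dx":0,"dy":0,"dz":0,"rx":0,"ry":0,"rz":0,"hand":0}]'
python3 - <<'E'
from h import *
f=snap("wrist","w6")
c=np.load("w6.npz");p=proj(c,(.5226,-.2015,.072));print(p,c["p"])
u,v=p.astype(int);u0,v0=max(u-50,0),max(v-50,0);print(u0,v0)
b=cv2.resize(f[v0:v0+100,u0:u0+133][:,:,::-1],(798,600),interpolation=cv2.INTER_CUBIC)
cv2.imwrite("pics/w6.png",b)
E
```

```text
clock: 8.35
position: [0.5208, -0.1092, 0.1098]
ee_rot: [0.0, -0.054, 0.999, -0.0]
contact_force: [0.2, 0.1, -0.9]
width: 0.0104
gripper_force: 60.7
wrist ['fx', 'fy', 'cx', 'cy', 'mount'] [ 0.52078087 -0.10918689  0.10982044]
[144.19061552 193.01924558] [ 0.43966728 -0.11981646  0.28505724]
94 143
```

View pics/w6.png

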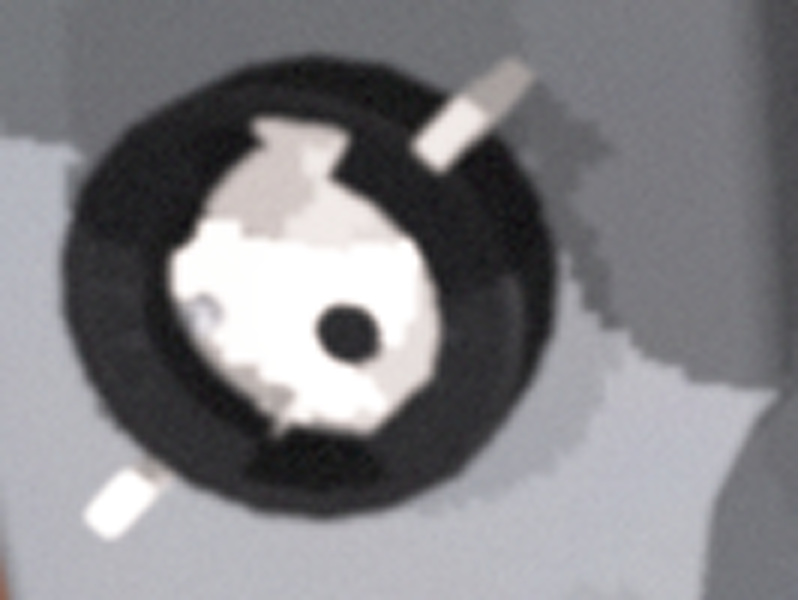

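The view is sharp. The lip's left extreme is x=62, its bottom extreme y=518, and the right edge of the top face is about x=525. The near notch's outer corners are (252,122) and (350,132), and the far notch's are (248,485) and (385,485). The opening spans x 148–440, and the pip tops are (447,135) and (122,503).

```bash
cat > fit2.py <<'E'
from h import *
from scipy.optimize import least_squares
np.set_printoptions(precision=4,suppress=True)
c=np.load("w6.npz"); t=np.linspace(0,2*np.pi,181)
pc=lambda P:(proj(c,P)-[94,143])*6
def res(q):
    x,y,th,zp=q; L=lambda a,b,z=.072:pc((x+a*np.cos(th)-b*np.sin(th),y+a*np.sin(th)+b*np.cos(th),z))
    circ=lambda r:np.array([L(r*np.cos(a),r*np.sin(a)) for a in t])
    C=circ(.03);O=circ(.0185);k=.034*.7071
    return np.r_[C[:,0].min()-62,C[:,1].max()-518,C[:,0].max()-525,O[:,0].max()-440,O[:,0].min()-148,
      L(-.0231,-.0065)-[252,122],L(-.0231,.0065)-[350,132],L(.0231,-.0065)-[248,485],L(.0231,.0065)-[385,485],L(k,-k,zp)-[122,503],L(-k,k,zp)-[447,135]]/6
s=least_squares(res,[.521,-.203,.11,.06],loss="soft_l1",f_scale=1,x_scale=[.001,.001,.02,.002])
print(s.x,np.degrees(s.x[2]),"\n",res(s.x))
s=manip.get_state();M=rot(s["ee_rot"]);print(s["position"],np.degrees(np.arctan2(M[1,1],M[0,1])))
E
python3 fit2.py
```

```text
[ 0.5239 -0.2018  0.107   0.0781] 6.128814003514428 
 [-0.3136  0.726   1.6594  0.7781  0.6688 -4.9368  1.7591 -3.7     0.1157
  3.9452 -1.6914 -2.429  -1.6703 -0.7448 -0.2981  1.2777  0.3726]
[ 0.5212 -0.1095  0.1103] 96.15615177393958
```

```bash
python3 -m pendant '[{"dx":0.0019,"dy":-0.0231,"dz":0,"rx":0,"ry":0,"rz":0,"hand":0},{"dx":0.0019,"dy":-0.0231,"dz":0,"rx":0,"ry":0,"rz":0,"hand":0},{"dx":0.0019,"dy":-0.0231,"dz":0,"rx":0,"ry":0,"rz":0,"hand":0},{"dx":0.0019,"dy":-0.0231,"dz":0,"rx":0,"ry":0,"rz":0,"hand":0},{"dx":0,"dy":0,"dz":0.012,"rx":0,"ry":0,"rz":0,"hand":0},{"dx":0,"dy":0,"dz":0.012,"rx":0,"ry":0,"rz":0,"hand":0},{"dx":0,"dy":0,"dz":0.012,"rx":0,"ry":0,"rz":0,"hand":0},{"dx":0,"dy":0,"dz":0,"rx":0,"ry":0,"rz":0,"hand":0},{"dx":0,"dy":0,"dz":0,"rx":0,"ry":0,"rz":0,"hand":0},{"dx":0,"dy":0,"dz":0,"rx":0,"ry":0,"rz":0,"hand":0}]'
python3 - <<'E'
from h import *
s=manip.get_state();M=rot(s["ee_rot"]);print(s["position"],np.degrees(np.arctan2(M[1,1],M[0,1])),s["moment"],s["contact_force"])
E
```

```text
clock: 9.23
position: [0.5235, -0.2029, 0.0744]
ee_rot: [0.001, -0.053, 0.999, -0.001]
contact_force: [0.6, -0.2, -0.9]
width: 0.0108
gripper_force: 60.8
[ 0.52345034 -0.20291246  0.07439176] 96.11322664273293 [-0.03643599  0.01325782  0.00778837] [ 0.62514471 -0.16954982 -0.94022681]
```

Now I'll descend in 2 mm rows, checking the force.

```bash
python3 -m pendant '[{"dx":0,"dy":0.0005,"dz":0.003,"rx":0,"ry":0,"rz":0,"hand":0},{"dx":0,"dy":0,"dz":0.002,"rx":0,"ry":0,"rz":0,"hand":0},{"dx":0,"dy":0,"dz":0.002,"rx":0,"ry":0,"rz":0,"hand":0},{"dx":0,"dy":0,"dz":0.002,"rx":0,"ry":0,"rz":0,"hand":0},{"dx":0,"dy":0,"dz":0.001,"rx":0,"ry":0,"rz":0,"hand":0},{"dx":0,"dy":0,"dz":0,"rx":0,"ry":0,"rz":0,"hand":0},{"dx":0,"dy":0,"dz":0,"rx":0,"ry":0,"rz":0,"hand":0}]'
```

```text
clock: 9.82
position: [0.5224, -0.2021, 0.063]
ee_rot: [-0.0, -0.053, 0.999, 0.0]
contact_force: [1.0, 0.6, -0.7]
width: 0.01
gripper_force: 60.8
```

The foot is about 5 mm inside the lip without force, so I'll continue.

```bash
python3 -m pendant '[{"dx":0,"dy":0,"dz":0.002,"rx":0,"ry":0,"rz":0,"hand":0},{"dx":0,"dy":0,"dz":0.002,"rx":0,"ry":0,"rz":0,"hand":0},{"dx":0,"dy":0,"dz":0.002,"rx":0,"ry":0,"rz":0,"hand":0},{"dx":0,"dy":0,"dz":0.002,"rx":0,"ry":0,"rz":0,"hand":0},{"dx":0,"dy":0,"dz":0,"rx":0,"ry":0,"rz":0,"hand":0},{"dx":0,"dy":0,"dz":0,"rx":0,"ry":0,"rz":0,"hand":0}]'
```

```text
clock: 10.32
position: [0.5223, -0.202, 0.0548]
ee_rot: [-0.0, -0.053, 0.999, 0.0]
contact_force: [-0.1, 0.7, -0.3]
width: 0.0109
gripper_force: 60.8
```

```bash
python3 -m pendant '[{"dx":0,"dy":0,"dz":0.001,"rx":0,"ry":0,"rz":0,"hand":0},{"dx":0,"dy":0,"dz":0.001,"rx":0,"ry":0,"rz":0,"hand":0},{"dx":0,"dy":0,"dz":0.001,"rx":0,"ry":0,"rz":0,"hand":0},{"dx":0,"dy":0,"dz":0,"rx":0,"ry":0,"rz":0,"hand":0},{"dx":0,"dy":0,"dz":0,"rx":0,"ry":0,"rz":0,"hand":0}]'
```

```text
clock: 10.73
position: [0.5225, -0.2022, 0.0522]
ee_rot: [0.0, -0.053, 0.999, -0.0]
contact_force: [0.0, 0.2, -0.1]
width: 0.0105
gripper_force: 60.8
```

```bash
python3 -m pendant '[{"dx":0,"dy":0,"dz":0.001,"rx":0,"ry":0,"rz":0,"hand":0},{"dx":0,"dy":0,"dz":0,"rx":0,"ry":0,"rz":0,"hand":0},{"dx":0,"dy":0,"dz":0,"rx":0,"ry":0,"rz":0,"hand":0}]'; python3 -m pendant '[{"dx":0,"dy":0,"dz":0.001,"rx":0,"ry":0,"rz":0,"hand":0},{"dx":0,"dy":0,"dz":0,"rx":0,"ry":0,"rz":0,"hand":0},{"dx":0,"dy":0,"dz":0,"rx":0,"ry":0,"rz":0,"hand":0}]'
```

```text
clock: 10.98
position: [0.5225, -0.2021, 0.0521]
ee_rot: [0.0, -0.053, 0.999, -0.0]
contact_force: [-1.5, 0.5, 5.4]
width: 0.0107
gripper_force: 61.6
clock: 11.23
position: [0.5225, -0.2021, 0.052]
ee_rot: [0.0, -0.053, 0.999, -0.0]
contact_force: [-2.5, 2.1, 11.6]
width: 0.0105
gripper_force: 62.3
```

The flange is seated, with contact at z≈0.052 as expected and 11 N of push. I'll twist clockwise in stages.

```bash
python3 -m pendant '[{"dx":0,"dy":0,"dz":0,"rx":0,"ry":0,"rz":4,"hand":0},{"dx":0,"dy":0,"dz":0,"rx":0,"ry":0,"rz":4,"hand":0},{"dx":0,"dy":0,"dz":0,"rx":0,"ry":0,"rz":4,"hand":0},{"dx":0,"dy":0,"dz":0,"rx":0,"ry":0,"rz":4,"hand":0},{"dx":0,"dy":0,"dz":0,"rx":0,"ry":0,"rz":4,"hand":0},{"dx":0,"dy":0,"dz":0,"rx":0,"ry":0,"rz":0,"hand":0},{"dx":0,"dy":0,"dz":0,"rx":0,"ry":0,"rz":0,"hand":0}]'; python3 -c "
from h import *
s=manip.get_state();M=rot(s['ee_rot']);print(np.degrees(np.arctan2(M[1,1],M[0,1])),s['moment'])"
```

```text
clock: 11.82
position: [0.5244, -0.2034, 0.0521]
ee_rot: [0.002, 0.121, 0.993, -0.001]
contact_force: [-0.4, 0.2, 7.2]
width: 0.0107
gripper_force: 62.0
76.10051143486011 [-0.16818699  0.06423243 -0.00286439]
```

```bash
python3 -m pendant '[{"dx":0,"dy":0,"dz":0.0003,"rx":0,"ry":0,"rz":4,"hand":0},{"dx":0,"dy":0,"dz":0,"rx":0,"ry":0,"rz":4,"hand":0},{"dx":0,"dy":0,"dz":0,"rx":0,"ry":0,"rz":4,"hand":0},{"dx":0,"dy":0,"dz":0,"rx":0,"ry":0,"rz":4,"hand":0},{"dx":0,"dy":0,"dz":0,"rx":0,"ry":0,"rz":4,"hand":0},{"dx":0,"dy":0,"dz":0,"rx":0,"ry":0,"rz":4,"hand":0},{"dx":0,"dy":0,"dz":0,"rx":0,"ry":0,"rz":1,"hand":0},{"dx":0,"dy":0,"dz":0,"rx":0,"ry":0,"rz":0,"hand":0},{"dx":0,"dy":0,"dz":0,"rx":0,"ry":0,"rz":0,"hand":0},{"dx":0,"dy":0,"dz":0,"rx":0,"ry":0,"rz":0,"hand":0}]'; python3 -c "
from h import *
f=snap('wrist','w7')
s=manip.get_state();M=rot(s['ee_rot']);print(np.degrees(np.arctan2(M[1,1],M[0,1])),s['moment'],s['contact_force'],s['qd'])
c=np.load('w7.npz');p=proj(c,(.5235,-.202,.072));print(p)
g=manip.get_image('scene')['frame']
b=cv2.resize(f[140:290,180:380][:,:,::-1],(400,300),interpolation=cv2.INTER_CUBIC)
t=manip.get_image('top')['frame']
o=np.hstack([b,cv2.resize(g[140:215,145:245][:,:,::-1],(400,300),interpolation=cv2.INTER_CUBIC)])
o=np.vstack([o,np.hstack([cv2.resize(f[:,:,::-1],(400,300)),cv2.resize(t[172:247,300:400][:,:,::-1],(400,300),interpolation=cv2.INTER_CUBIC)])])
cv2.imwrite('pics/w7.png',o)"
```

```text
clock: 12.65
position: [0.525, -0.2035, 0.0521]
ee_rot: [0.003, 0.333, 0.943, -0.001]
contact_force: [1.1, -0.3, 8.9]
width: 0.0104
gripper_force: 62.1
wrist ['fx', 'fy', 'cx', 'cy', 'mount'] [ 0.52499411 -0.20353641  0.05211873]
51.119732931537605 [-0.0874832   0.01676283  0.09513945] [0.97698782 0.49723428 9.23343889] [ 0.00116246  0.00126786  0.00243931  0.00066319 -0.00046379  0.0015526 ]
[264.54253199 233.26612218]
```

View pics/w7.png

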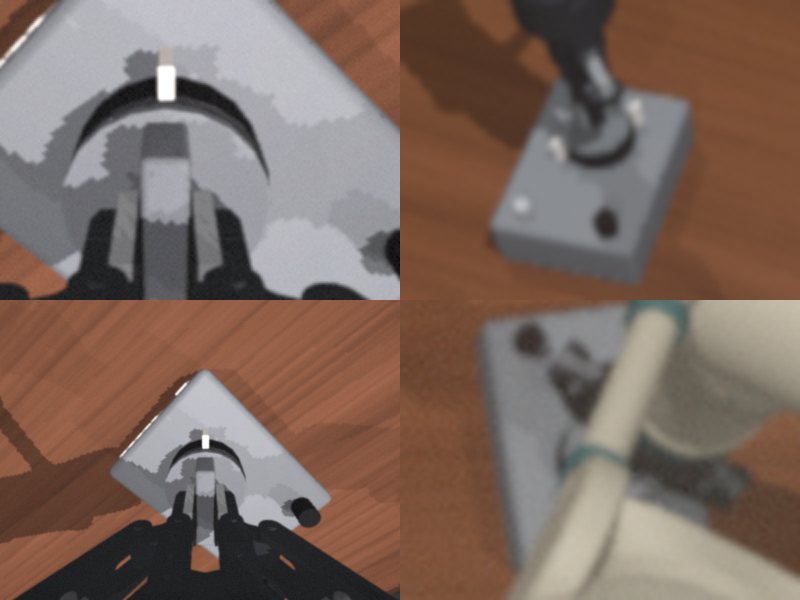

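The wrist view shows the bar (x≈165) aligned with the pip (x≈166) and the flange down on the collar. It is seated with about 9 N of push and a 62 N grip, and at rest, so I'm handing in.

```bash
python3 -c "
from rig import manip
print(manip.sign_off())"
```

```text
the job is handed in; nothing more can be done
None
```

The vent cap is seated in the port, turned 45° clockwise with its bar on the pips, and still held down at half-way; I've handed it in, with no verdict returned and no direct reading of the shutter or click pin.

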